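# Flip the length stop down on a crosscut sled and butt the board to it

### The job

Get the loose board ready for cutting to length on the crosscut sled: push the red flip stop over until it hangs all the way down in front of the fence, then push the flat board square against the fence and along it until its end butts against the red stop. Only push, never lift or tip the board; leave the blue stop flipped back and leave everything else where it lies.

Things in the scene. Friction and masses are not known exactly. Their poses are not given: they have to be found in the camera images.
- sled: plywood sled, fixed. Origin: underside, in the plane of the fence's working face; x points square out of that face (away from the robot), y along the fence to the left. The base's top, where the board lies, is 18 mm above the origin; base x -100..290, y -400..300 mm. Fence at x -36..0, 50 mm high above the base; yellow block of that height behind it, x -98..-36, y -120..-20. Low bar at x 257..287, y -250..110, 36 mm high
- red_stop_base: aluminium foot of the RED flip stop, 42 mm wide along y, fixed on the fence. Origin: on the fence's top (50 mm above the base's top), in the plane of the fence's face, at the middle of the arm's width; axes parallel to the sled's. The foot reaches x -36..19 and 25 mm above the origin. The hinge pin lies along y at x +13, z +16 mm
- red_stop (a joint): angle (rad) of the red arm: 0 = hanging straight down in front of the fence, its hard limit; pi/2 = level, out along sled +x; pi = straight up; starts at 3.3 to 3.5, leaning back over the fence towards the robot (limit 3.55). The hinge is stiff (0.05 N m friction): the arm stays where it is left, so push it all the way; about 1 N at its tip moves it
- red_stop_tip (a point): middle of the red arm's free end. The arm is 63 mm long from pin to this end, 25 mm wide along y, with a thicker shoe on its outer half (28..63 mm from the pin). Hanging down, the shoe fills x 7..35 mm from the fence (the bar above it 7..19) and ends 3 mm above the base; the board's end butts against its right side face (sled -y, 12.5 mm from its middle)
- blue_stop_base: foot of the BLUE flip stop, like the red one, elsewhere on the same fence (either side of the red one, at least 90 mm between middles)
- blue_stop (a joint): hinge angle of the blue arm, as for the red one; starts flipped back at 3.3 to 3.5 and must stay back (the board passes under it)
- blank: loose flat dark walnut board, 90 mm wide (its x), 300 mm long (its y), 22 mm thick, 0.3 to 0.55 kg, lying flat on the sled in front of the fence, 30 to 55 mm off it and turned up to 0.15 rad, its left (+y) end 40 to 90 mm to the right of the red stop. Origin: middle of its underside
- offcut: loose upright wooden offcut 45 x 45 x 60 mm high, on the sled's far left part; leave it. Origin: middle of its underside
- pencil: green carpenter's pencil, 145 x 12 x 8 mm, lying on the sled near its left edge; leave it. Origin: underside
- mallet: rubber mallet on the bench to the left, head 64 mm thick, 330 mm long with handle; leave it. Origin: under the head
- square: combination square, 300 mm steel rule with blue head, on the bench to the right; leave it. Origin: under the middle of the rule

How it is judged:
By the outcome, as a careful person would: the job done as asked, in the order asked, and still so for the second after the job is handed in, with the robot touching nothing.
It also fails if it takes over 64 s, if anything falls off the work surface, if the arm or the gripper's body presses on something with over 40 N, if the wrist force passes 120 N, or if a joint passes its speed limit or range.

### The arm

A 6-joint arm with a two-finger parallel gripper is mounted at the origin on the work surface. World frame = base frame: x ahead of the robot, y to its left, z up, the work surface at z = 0. Lengths are in m, angles in rad, forces in N, time in s.
With the tool pointing down it reaches from about 0.35 to 0.975 m from the base axis. Payload 4.9 kg.
Tool frame: the origin (TCP) lies at the very end of the fingers, on their centre line; the grasp point (between the pads) lies 19 mm behind it; x points along the fingers, z is the direction in which the jaws open and shut, and the axes are right-handed (so a half turn about x gives the same grasp; the last joint's range is limited). The gripper opens to 85 mm and grips with 20 to 120 N. Pads are 22 mm wide; open, the fingers measure 114 mm over their backs; the gripper's body (76 mm by 85 mm) begins 54 mm behind the grasp point. The pads swing forward as they close: fully open they stand 13 mm farther back than shut.
Start: joints at [0.988, 0.053, 1.613, -0, 1.476, -0.119], TCP at [0.28, 0.559, 0.231] pointing down, gripper open.
Joint ranges: [-3.01, 3.01], [-1.01, 2.22], [0.06, 2.58], [-1.02, 4.17], [0.09, 2.62], [-3.14, 3.14]. Speed limits (rad/s): [2.57, 2.57, 3.14, 3.14, 3.14, 3.14].

### API

Orientations are given as a unit quaternion [w, x, y, z].
In Python, from plant import manip, viewer gives the robot as it stands.
- The arm moves only by the shell command python3 -m inch 'ROWS'. ROWS is JSON, a list of rows, each an object with "fingers": the opening, from -1 (shut) to 1 (fully open), so that 0 is half open; "delta_pos": the shift along the tool's x, y, z in cm, a list of three; "twist": the turn, a rotation vector about the tool's x, y, z in degrees, a list of three. A call has 1 to 5 rows; each row shifts and turns the commanded pose from where the row before left it, along the tool's axes as they then stand; what a row does not reach is not made up. A row lasts 1/8 s, in which the tool goes at most 62.5 mm and 10.7 degrees, less where a joint would pass 70% of its speed; a pose out of reach is approached as far as the arm can. A call is refused whole if a number of a shift passes 6.25 or a number of a turn 10.7, either way. A call with a gripper value outside its range is refused whole. The fingers move at their own pace and stop on an object; the grip force is fixed at half the most. Time passes only in rows, so rows that do not move let the fingers close. It gives the time, the measured TCP pose, the force and the opening at its end, in the units of the state.
- manip.state(): the state, without advancing time (a new reading comes with each control period).
- viewer.grab_frame(name): name is "side" or "top" or "wrist"; returns a dict with "pixels" (400x640x3 uint8, blue, green, red), "range_z" (400x640 float32, m along the optical axis (not along the pixel's ray), 0 where there is no reading), "K" (3x3 intrinsics, pixels), "pose" (4x4, takes a point from camera to world coordinates). Camera axes: x right, y down, z forward; pixel columns grow to the right and rows downward; lengths in m; the calibration is good to about 2 mm. A picture is of the moment at which its call begins.
- manip.job_done(): hands the job in, once; it reports no verdict.
The state is a dict: "time": time; "joint_pos": joint angles; "joint_vel": joint speeds; "joint_efforts": joint torques, N m; "tool_pos": TCP position; "tool_rot": TCP orientation; "contact_force": force on the tool from outside, world axes, zero at the start; "ft_torque": the same for the moment, N m; "gripper_width": opening from 0.0 (shut) to 1.0 (fully open).
Only numpy, scipy, OpenCV 4.12 (cv2) and the standard library are available. Lean on these libraries where they do the work, as an engineer would, in place of code of your own. Each camera call takes 0.05 s, during which the arm holds its last target.

## Working session

There is one attempt and no reset: what is moved stays moved. The work goes in short steps, Python scripts to look and compute and a shell command to move; the robot and the scene stay as the last step left them, time stands still between calls to the robot, and variables do not carry over. Pictures are saved under pics/ and viewed, and the job is handed in when it is done.

```bash
mkdir -p pics; ls; python3 - <<'E'
from plant import manip, viewer
import cv2,numpy as np
for n in ["side","top"]:
    f=viewer.grab_frame(n); cv2.imwrite(f"pics/{n}0.png",f["pixels"]); np.savez(f"{n}0.npz",**f)
    print(n,f["K"].tolist(),np.round(f["pose"],3).tolist())
print(manip.state())
E
```

```text
pics
side [[440.6097744070047, 0.0, 314.95342946056513], [0.0, 440.6097744070047, 199.3834562027721], [0.0, 0.0, 1.0]] [[-0.998, -0.049, 0.037, 0.55], [-0.062, 0.747, -0.662, 0.886], [0.005, -0.663, -0.748, 1.074], [0.0, 0.0, 0.0, 1.0]]
top [[368.8913616365598, 0.0, 314.0001607539252], [0.0, 368.8913616365598, 203.23899233661956], [0.0, 0.0, 1.0]] [[0.017, -0.994, 0.112, 0.478], [-1.0, -0.015, 0.014, -0.017], [-0.012, -0.112, -0.994, 1.159], [0.0, 0.0, 0.0, 1.0]]
{'time': 0.1, 'joint_pos': array([ 9.87995550e-01,  5.32859948e-02,  1.61415600e+00,  3.87334298e-05,
        1.47598427e+00, -1.19019747e-01]), 'joint_vel': array([ 3.42614892e-04, -4.38595912e-04, -2.63596515e-03, -4.01616988e-04,
       -4.81138972e-04, -8.59025940e-05]), 'joint_efforts': array([ 6.17915866e-04, -3.94897056e+01, -3.71364391e+01, -1.08870984e-04,
        3.88134373e-03, -1.53490737e-05]), 'tool_pos': array([0.27927506, 0.55851049, 0.23018937]), 'tool_rot': array([ 0.6009324 , -0.37196716,  0.60211997,  0.37144611]), 'contact_force': array([ 0.19253589, -0.33838505, -0.02857281]), 'ft_torque': array([-0.02341291, -0.04602024, -0.00978533]), 'gripper_width': 1.0009856668038675}
```

View pics/top0.png

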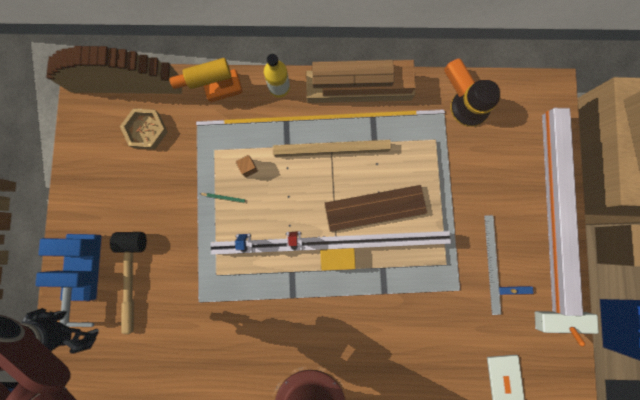

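View pics/side0.png

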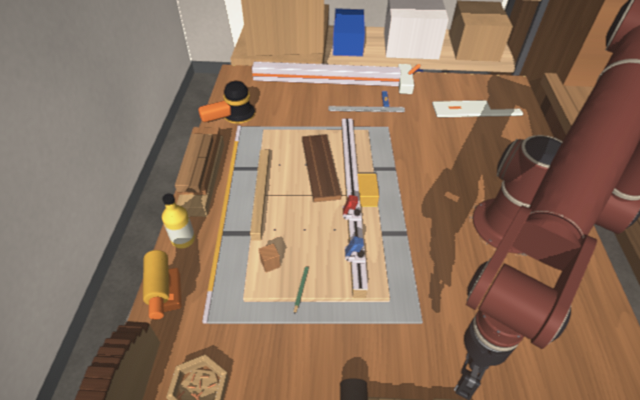

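The top view shows the blue stop at (242,242), the red stop at (293,240), the board at about (377,208) and the fence running from (212,246) to (450,238). I'll enlarge that area for accuracy.

```bash
cat > h.py <<'E'
import numpy as np,cv2
def load(n):
    return dict(np.load(n+".npz"))
def P(f,u,v,z=None):
    K,T=f["K"],f["pose"]; d=np.linalg.inv(K)@[u,v,1.]; d=T[:3,:3]@d; o=T[:3,3]
    if z is None:
        u0,v0=int(round(u)),int(round(v)); return o+d*f["range_z"][v0,u0]
    return o+d*(z-o[2])/d[2]
def crop(f,x,y,w,h,s,name):
    c=cv2.resize(f["pixels"][y:y+h,x:x+w],None,fx=s,fy=s,interpolation=cv2.INTER_CUBIC)
    for i in range(0,w,10): cv2.putText(c,str(x+i),(i*s,8),0,.3,(255,255,255)); cv2.line(c,(i*s,10),(i*s,14),(0,255,255))
    for i in range(0,h,10): cv2.putText(c,str(y+i),(0,i*s+3),0,.3,(255,255,255))
    cv2.imwrite(name,c)
E
python3 - <<'E'
from h import *
f=load("top0"); crop(f,310,175,130,85,6,"pics/t1.png"); crop(f,200,215,130,65,6,"pics/t2.png")
f=load("side0"); crop(f,290,110,120,100,6,"pics/s1.png");crop(f,320,180,80,80,7,"pics/s2.png")
E
```

```text
(no output)
```

View pics/t1.png

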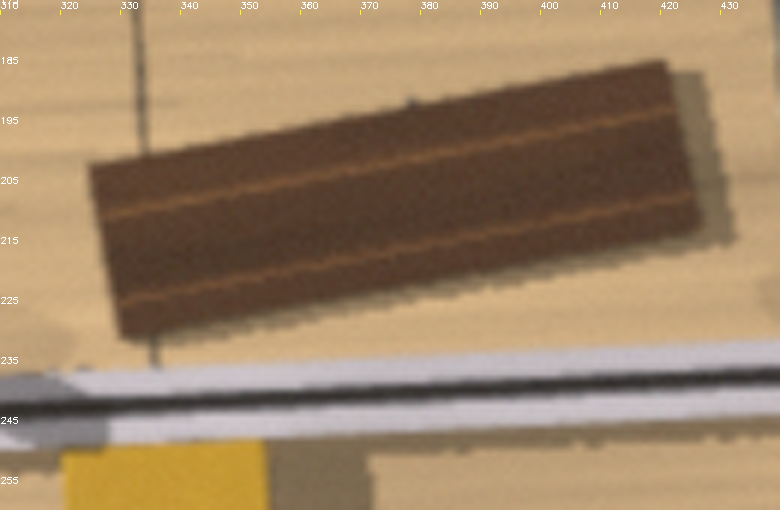

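View pics/t2.png

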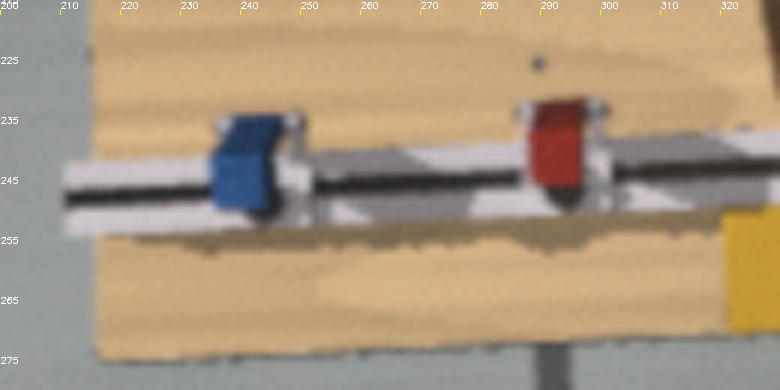

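View pics/s2.png

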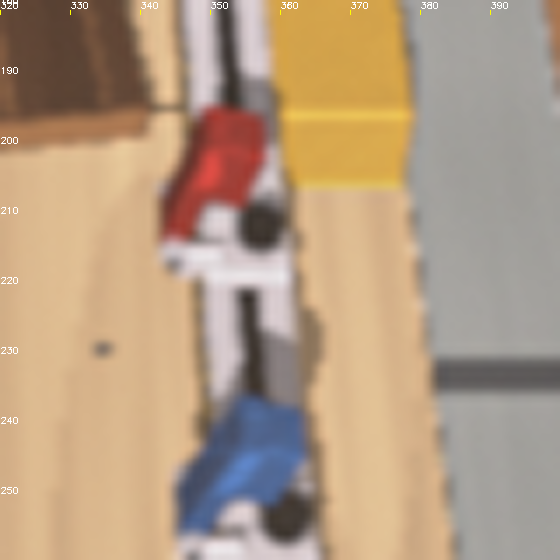

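The top crop puts the fence's front top edge at (211,242) to (440,231.5). The board corners are (325,203), (421,185), (427,213) and (330.5,231). The red hinge sits at about y-pixel 232, between x 288 and 298. The side crop shows the red and blue arms both leaning back.

```bash
python3 - <<'E'
from h import *
f=load("top0"); np.set_printoptions(precision=4,suppress=True)
for n,u,v in [("base",270,225),("base",400,170),("base right",438,220),("boardc",377,208),("fence",250,250),("fence",400,236),("fence",430,235),("yellow",340,260),("red",293,240),("bl",240,243),("plate",206,200)]:
    print(n,P(f,u,v))
zb=np.median([P(f,u,v)[2] for u in range(255,300,4) for v in range(208,226,3)]); print("zb",zb)
zf=np.median([P(f,u,v)[2] for u in range(330,440,4) for v in (235,236)]);print("zf",zf)
zt=np.median([P(f,u,v)[2] for u in range(345,405,4) for v in range(202,212,2)]);print("zt",zt)
a=P(f,211,242,zb+.05);b=P(f,440,231.7,zb+.05);print("fence edge",a,b,np.arctan2(*( (b-a)[:2]))) 
C=[P(f,*p,zb+.022) for p in [(325,202.5),(421,185),(426.7,213),(330.5,231.2)]]
for c in C: print(c)
print("L",np.linalg.norm(C[0]-C[1]),np.linalg.norm(C[3]-C[2]),"W",np.linalg.norm(C[0]-C[3]),np.linalg.norm(C[1]-C[2]))
print("base corners",[P(f,*p,zb) for p in [(216,275),(216,161)]])
print("red at pin z",[P(f,u,v,zb+.066) for u,v in [(288,232),(297.5,231.5),(237,234.5),(247,234)]])
print("red tip z",[P(f,u,v,zb+.13) for u,v in [(288.5,245.5),(295.5,245.5),(234.5,249.5),(244,250)]])
print(P(f,320.5,250.5,zb+.05),P(f,354,248.5,zb+.05))
E
```

```text
base [0.5367 0.133  0.0239]
base [ 0.7147 -0.2679  0.0248]
base right [ 0.5604 -0.3829  0.0241]
boardc [ 0.5927 -0.1934  0.0415]
fence [0.4602 0.1813 0.0818]
fence [ 0.5082 -0.2551  0.0742]
fence [ 0.5126 -0.3436  0.0705]
yellow [ 0.4356 -0.0807  0.0717]
red [0.4904 0.0523 0.1504]
bl [0.4798 0.1973 0.1472]
plate [0.6132 0.3399 0.0073]
zb 0.024138999514612514
zf 0.07360417722105361
zt 0.04541585447251295
fence edge [0.4814 0.2983 0.0741] [ 0.5226 -0.3719  0.0741] 3.0802035966682473
[ 0.6066 -0.0351  0.0461]
[ 0.6647 -0.3265  0.0461]
[ 0.5794 -0.3423  0.0461]
[ 0.5199 -0.0528  0.0461]
L 0.2970816925197749 0.29548043123126067 W 0.08847345386526567 0.08671865514308405
base corners [array([0.3821, 0.2927, 0.0241]), array([0.7353, 0.3093, 0.0241])]
red at pin z [array([0.5139, 0.0715, 0.0901]), array([0.5158, 0.044 , 0.0901]), array([0.5042, 0.2191, 0.0901]), array([0.5062, 0.1901, 0.0901])]
red tip z [array([0.4753, 0.0639, 0.1541]), array([0.4756, 0.0449, 0.1541]), array([0.462 , 0.2101, 0.1541]), array([0.4611, 0.1843, 0.1541])]
[ 0.4622 -0.0234  0.0741] [ 0.4696 -0.121   0.0741]
```

```bash
cat >> h.py <<'E'
from scipy.spatial.transform import Rotation as R
YAW=0.0614; O=np.array([0.5003,-0.0006,0.0061])
SR=R.from_euler('z',YAW).as_matrix()
def tosled(p): return SR.T@(np.asarray(p)-O)
def toworld(s): return O+SR@np.asarray(s)
def rot(s): w,x,y,z=s["tool_rot"]; return R.from_quat([x,y,z,w]).as_matrix()
def status():
    from plant import manip
    s=manip.state(); T=rot(s); 
    print("t",round(s["time"],2),"sled mm",np.round(tosled(s["tool_pos"])*1000,1),"F sled",np.round(SR.T@s["contact_force"],1),"w",round(s["gripper_width"],2))
    print("tool axes in sled (cols)\n",np.round(SR.T@T,3))
    return s
def want(s,tgt_mm):
    d=toworld(np.array(tgt_mm)/1000)-s["tool_pos"]; return np.round(rot(s).T@d*100,2)
E
python3 - <<'E'
from h import *
s=status(); print(s["tool_pos"],rot(s)); print(SR@np.eye(3))
# desired: tool x down, z along sled +y or -y / +-x
T=rot(s)
for nm,z in [("y+",SR[:,1]),("y-",-SR[:,1]),("x+",SR[:,0]),("x-",-SR[:,0])]:
    x=np.array([0,0,-1.]); D=np.stack([x,np.cross(z,x),z],1)
    print(nm,np.degrees(R.from_matrix(T.T@D).as_rotvec()).round(2))
E
```

```text
t 0.1 sled mm [-186.3  571.6  224.1] F sled [ 0.2 -0.3 -0. ] w 1.0
tool axes in sled (cols)
 [[-0.001 -0.865  0.501]
 [-0.001  0.501  0.865]
 [-1.     0.    -0.002]]
[0.27927506 0.55851049 0.23018937] [[-1.04135150e-03 -8.94365726e-01  4.47335293e-01]
 [-1.50970920e-03  4.47336432e-01  8.94364488e-01]
 [-9.99998318e-01  2.56001597e-04 -1.81606663e-03]]
[[ 0.99811561 -0.06136143  0.        ]
 [ 0.06136143  0.99811561  0.        ]
 [ 0.          0.          1.        ]]
y+ [-30.09  -0.1   -0.04]
y- [ 1.4991e+02 -6.0000e-02  1.3000e-01]
x+ [ 5.991e+01 -1.000e-01  4.000e-02]
x- [-1.2009e+02 -5.0000e-02 -1.2000e-01]
```

```bash
python3 -m inch '[{"fingers":-1,"delta_pos":[0,0,0],"twist":[-10,0,0]},{"fingers":-1,"delta_pos":[0,0,0],"twist":[-10,0,0]},{"fingers":-1,"delta_pos":[0,0,0],"twist":[-10.1,0,0]},{"fingers":-1,"delta_pos":[0,0,0],"twist":[0,0,0]}]'; python3 - <<'E'
from h import *
s=status(); print(want(s,[-75,57,200]),s["tool_pos"])
E
```

```text
time: 0.6
tool_pos: [0.2794, 0.5587, 0.2307]
tool_rot: [-0.485, 0.515, -0.485, -0.515]
contact_force: [-0.3, 0.6, -1.2]
gripper_width: 0.145
t 0.6 sled mm [-186.2  571.8  224.6] F sled [-0.3  0.6 -1.2] w 0.14
tool axes in sled (cols)
 [[-0.001 -1.     0.002]
 [-0.001  0.002  1.   ]
 [-1.     0.001 -0.001]]
[  2.49 -11.22 -51.46] [0.2793988  0.55870642 0.2306735 ]
```

```bash
python3 -m inch '[{"fingers":-1,"delta_pos":[0,-2.2,-4],"twist":[0,0,0]},{"fingers":-1,"delta_pos":[0,-2.2,-5],"twist":[0,0,0]},{"fingers":-1,"delta_pos":[0,-2.2,-5],"twist":[0,0,0]},{"fingers":-1,"delta_pos":[0,-2.2,-5],"twist":[0,0,0]},{"fingers":-1,"delta_pos":[0,-2.2,-5],"twist":[0,0,0]}]';python3 -m inch '[{"fingers":-1,"delta_pos":[0,0,-5],"twist":[0,0,0]},{"fingers":-1,"delta_pos":[0,0,-5],"twist":[0,0,0]},{"fingers":-1,"delta_pos":[0,0,-5],"twist":[0,0,0]},{"fingers":-1,"delta_pos":[0,0,-5],"twist":[0,0,0]},{"fingers":-1,"delta_pos":[0,0,-4],"twist":[0,0,0]}]'; python3 - <<'E'
from h import *
s=status(); print(want(s,[-75,57,200]))
E
```

```text
time: 1.23
tool_pos: [0.4046, 0.3245, 0.2312]
tool_rot: [-0.485, 0.514, -0.485, -0.514]
contact_force: [0.7, 0.2, -1.1]
gripper_width: 0.002
time: 1.85
tool_pos: [0.4187, 0.0849, 0.2312]
tool_rot: [-0.486, 0.514, -0.485, -0.514]
contact_force: [-0.3, -0.1, 0.4]
gripper_width: -0.003
t 1.85 sled mm [-76.2  90.4 225.1] F sled [-0.3 -0.1  0.4] w -0.0
tool axes in sled (cols)
 [[ 0.    -1.     0.004]
 [-0.     0.004  1.   ]
 [-1.    -0.    -0.   ]]
[ 2.51 -0.14 -3.34]
```

```bash
python3 -m inch '[{"fingers":-1,"delta_pos":[0,0,-3.3],"twist":[0,0,0]},{"fingers":-1,"delta_pos":[0,0,0],"twist":[0,0,0]}]'; python3 - <<'E'
from h import *
from plant import viewer
s=status()
f=viewer.grab_frame("side"); np.savez("s1.npz",**f); crop(f,280,110,130,100,6,"pics/s3.png")
f=viewer.grab_frame("wrist"); np.savez("w1.npz",**f); cv2.imwrite("pics/w1.png",f["pixels"])
E
```

```text
time: 2.1
tool_pos: [0.4209, 0.0522, 0.2312]
tool_rot: [-0.486, 0.514, -0.486, -0.514]
contact_force: [0.9, 1.3, 0.0]
gripper_width: 0.001
t 2.1 sled mm [-76.   57.6 225.1] F sled [1.  1.2 0. ] w 0.0
tool axes in sled (cols)
 [[-0.    -1.     0.006]
 [-0.     0.006  1.   ]
 [-1.     0.    -0.   ]]
```

View pics/s3.png

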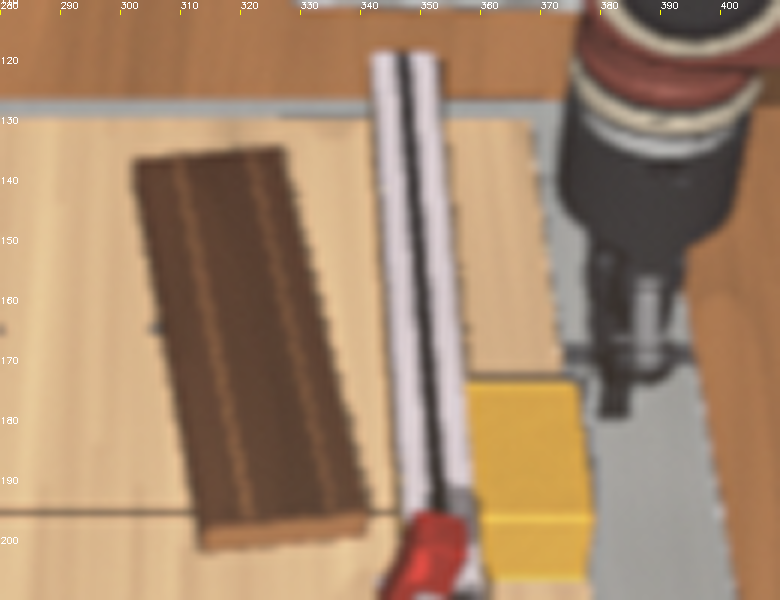

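View pics/w1.png

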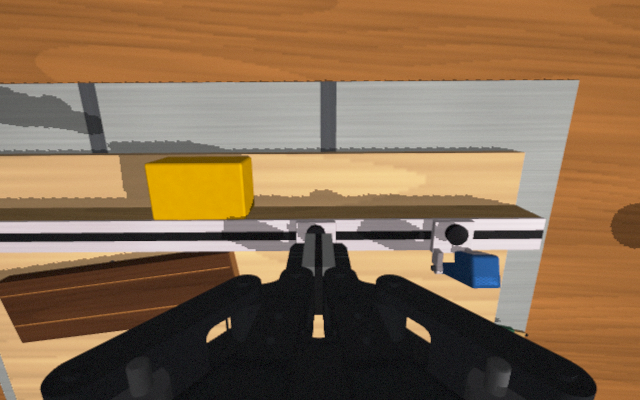

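The wrist view shows the red foot's knob at (315,232), in line with the fingers. The blue stop at (475,268) is well clear to the right. I'll descend behind the red arm and push it over.

```bash
python3 -m inch '[{"fingers":-1,"delta_pos":[5,0,0],"twist":[0,0,0]},{"fingers":-1,"delta_pos":[4.6,0,0],"twist":[0,0,0]},{"fingers":-1,"delta_pos":[0,0,0],"twist":[0,0,0]}]'; python3 -m inch '[{"fingers":-1,"delta_pos":[0,-2,0],"twist":[0,0,0]},{"fingers":-1,"delta_pos":[0,-2,0],"twist":[0,0,0]},{"fingers":-1,"delta_pos":[0,-2,0],"twist":[0,0,0]},{"fingers":-1,"delta_pos":[0,-1.5,0],"twist":[0,0,0]},{"fingers":-1,"delta_pos":[0,-1.5,0],"twist":[0,0,0]}]'; python3 - <<'E'
from h import *
from plant import viewer
s=status()
f=viewer.grab_frame("side"); np.savez("s1.npz",**f); crop(f,310,170,100,90,6,"pics/s4.png")
E
```

```text
time: 2.58
tool_pos: [0.4177, 0.0549, 0.1313]
tool_rot: [0.482, -0.513, 0.486, 0.518]
contact_force: [-0.3, -0.1, -0.3]
gripper_width: -0.002
time: 3.2
tool_pos: [0.5127, 0.0601, 0.1383]
tool_rot: [-0.485, 0.516, -0.484, -0.514]
contact_force: [-1.5, 0.5, -0.2]
gripper_width: -0.001
t 3.2 sled mm [ 16.1  59.8 132.2] F sled [-1.5  0.5 -0.2] w -0.0
tool axes in sled (cols)
 [[ 0.003 -1.    -0.001]
 [-0.    -0.001  1.   ]
 [-1.    -0.003 -0.   ]]
```

View pics/s4.png

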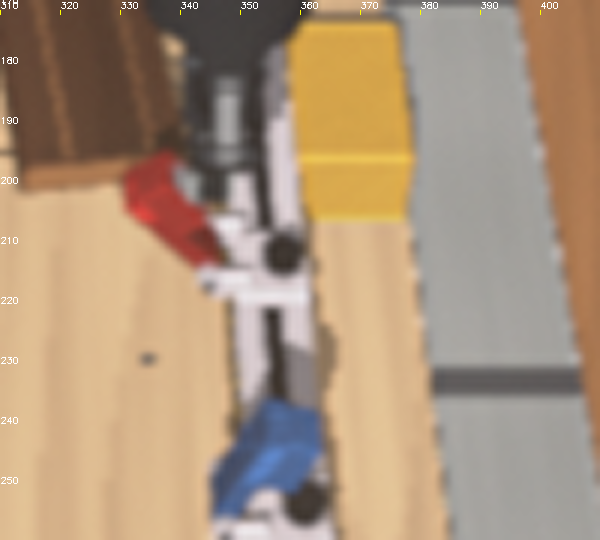

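The red arm at (345,207) now leans forward with the fingertip behind it. Next is the arc down.

```bash
python3 -m inch '[{"fingers":-1,"delta_pos":[0.8,-2.0,-0.2],"twist":[0,0,0]},{"fingers":-1,"delta_pos":[1.8,-2.2,0],"twist":[0,0,0]},{"fingers":-1,"delta_pos":[1.9,-0.9,0],"twist":[0,0,0]},{"fingers":-1,"delta_pos":[1.9,-0.6,0],"twist":[0,0,0]},{"fingers":-1,"delta_pos":[0,0,0],"twist":[0,0,0]}]'; python3 - <<'E'
from h import *
from plant import viewer
s=status()
f=viewer.grab_frame("side"); np.savez("s1.npz",**f); crop(f,310,170,100,90,6,"pics/s5.png")
E
```

```text
time: 3.88
tool_pos: [0.568, 0.0613, 0.0717]
tool_rot: [0.484, -0.515, 0.484, 0.515]
contact_force: [-0.6, 0.6, 0.8]
gripper_width: 0.003
t 3.88 sled mm [71.4 57.7 65.6] F sled [-0.6  0.6  0.8] w 0.0
tool axes in sled (cols)
 [[-0.001 -1.    -0.001]
 [ 0.    -0.001  1.   ]
 [-1.     0.001  0.   ]]
```

View pics/s5.png

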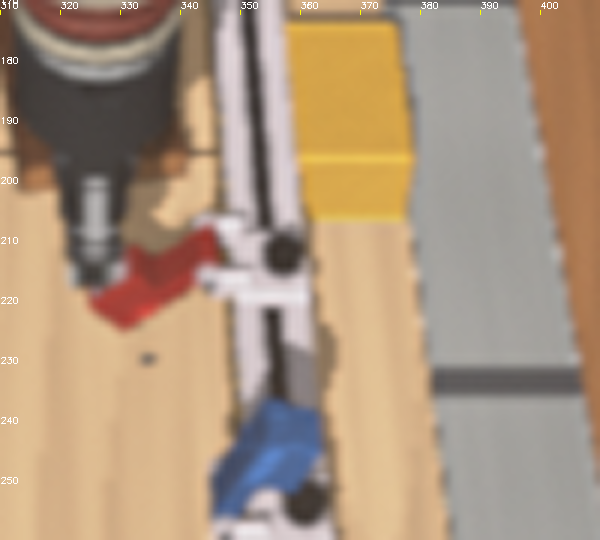

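The arm is about halfway down, with the finger on its outer face. I'll lower further and press it in towards the fence.

```bash
python3 -m inch '[{"fingers":-1,"delta_pos":[1.5,0,0],"twist":[0,0,0]},{"fingers":-1,"delta_pos":[1.2,0.3,0],"twist":[0,0,0]},{"fingers":-1,"delta_pos":[0,0.8,0],"twist":[0,0,0]},{"fingers":-1,"delta_pos":[0,0.6,0],"twist":[0,0,0]},{"fingers":-1,"delta_pos":[0,0.3,0],"twist":[0,0,0]}]'; python3 - <<'E'
from h import *
s=status()
E
```

```text
time: 4.55
tool_pos: [0.5476, 0.0595, 0.0447]
tool_rot: [-0.485, 0.515, -0.484, -0.515]
contact_force: [2.1, 0.6, -0.6]
gripper_width: -0.002
t 4.55 sled mm [50.9 57.1 38.6] F sled [ 2.2  0.5 -0.6] w -0.0
tool axes in sled (cols)
 [[ 0.001 -1.    -0.   ]
 [-0.    -0.     1.   ]
 [-1.    -0.001 -0.   ]]
```

```bash
python3 -m inch '[{"fingers":-1,"delta_pos":[0,0.3,0],"twist":[0,0,0]},{"fingers":-1,"delta_pos":[0,0.2,0],"twist":[0,0,0]}]';python3 -m inch '[{"fingers":-1,"delta_pos":[0,0.2,0],"twist":[0,0,0]}]'; python3 - <<'E'
from h import *
s=status()
E
```

```text
time: 4.8
tool_pos: [0.5438, 0.0592, 0.0447]
tool_rot: [-0.485, 0.516, -0.484, -0.514]
contact_force: [8.7, 1.4, -5.9]
gripper_width: 0.001
time: 4.92
tool_pos: [0.5438, 0.0592, 0.0449]
tool_rot: [-0.487, 0.517, -0.482, -0.513]
contact_force: [15.2, 2.0, -9.9]
gripper_width: -0.003
t 4.92 sled mm [47.1 57.  38.8] F sled [15.3  1.1 -9.9] w -0.0
tool axes in sled (cols)
 [[ 0.009 -1.     0.   ]
 [ 0.     0.     1.   ]
 [-1.    -0.009  0.   ]]
```

```bash
python3 -m inch '[{"fingers":-1,"delta_pos":[0,-2,0],"twist":[0,0,0]},{"fingers":-1,"delta_pos":[-2,-2,-1],"twist":[0,0,0]},{"fingers":-1,"delta_pos":[-4,-4,-4],"twist":[0,0,0]},{"fingers":-1,"delta_pos":[-1,-4,-5],"twist":[0,0,0]},{"fingers":-1,"delta_pos":[0,0,0],"twist":[0,0,0]}]'; python3 - <<'E'
from h import *
from plant import viewer
s=status()
f=viewer.grab_frame("side"); np.savez("s1.npz",**f); crop(f,310,170,100,90,6,"pics/s6.png")
f=viewer.grab_frame("top"); np.savez("t1.npz",**f); crop(f,200,170,130,90,6,"pics/t3.png")
E
```

```text
time: 5.55
tool_pos: [0.6638, -0.0313, 0.112]
tool_rot: [-0.486, 0.515, -0.485, -0.513]
contact_force: [-0.0, 0.1, 0.2]
gripper_width: 0.002
t 5.55 sled mm [161.4 -40.7 105.9] F sled [-0.   0.1  0.2] w 0.0
tool axes in sled (cols)
 [[ 0.003 -1.     0.003]
 [-0.001  0.003  1.   ]
 [-1.    -0.003 -0.001]]
```

View pics/s6.png

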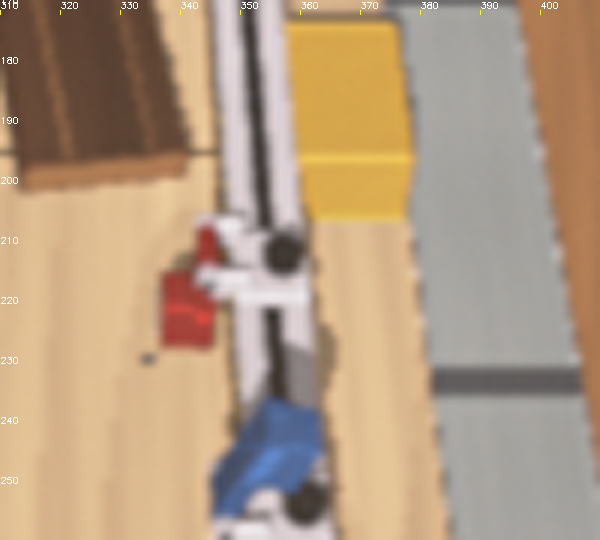

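View pics/t3.png

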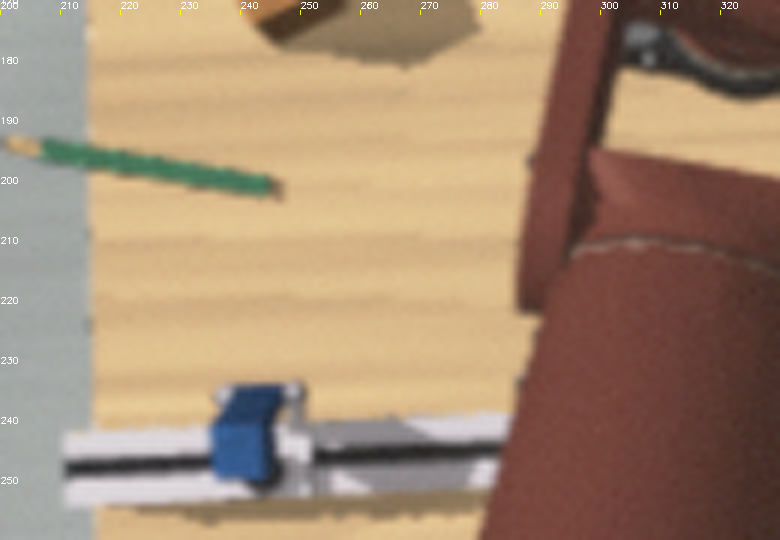

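The red arm now hangs straight down, seen at (341,220) in the side view, and blue is untouched. Next is the far side of the board.

```bash
python3 -m inch '[{"fingers":-1,"delta_pos":[0,-0.5,-5],"twist":[0,0,0]},{"fingers":-1,"delta_pos":[0,0,-5],"twist":[0,0,0]},{"fingers":-1,"delta_pos":[0,0,-5],"twist":[0,0,0]},{"fingers":-1,"delta_pos":[0,0,-3.9],"twist":[0,0,0]},{"fingers":-1,"delta_pos":[0,0,0],"twist":[0,0,0]}]'; python3 -m inch '[{"fingers":-1,"delta_pos":[4,0,0],"twist":[0,0,0]},{"fingers":-1,"delta_pos":[3.7,0,0],"twist":[0,0,0]},{"fingers":-1,"delta_pos":[0,0,0],"twist":[0,0,0]}]';  python3 - <<'E'
from h import *
s=status(); print(s["joint_pos"].round(2))
E
```

```text
time: 6.28
tool_pos: [0.6764, -0.2175, 0.1091]
tool_rot: [0.485, -0.514, 0.485, 0.515]
contact_force: [0.1, 0.5, -0.1]
gripper_width: 0.002
time: 6.65
tool_pos: [0.6739, -0.2127, 0.028]
tool_rot: [0.483, -0.512, 0.485, 0.519]
contact_force: [-0.4, 0.0, -0.5]
gripper_width: -0.0
t 6.65 sled mm [ 160.2 -222.3   21.9] F sled [-0.4  0.1 -0.5] w -0.0
tool axes in sled (cols)
 [[-0.009 -1.    -0.002]
 [ 0.005 -0.002  1.   ]
 [-1.     0.009  0.005]]
[-0.41  0.43  1.53  0.    1.19 -2.05]
```

```bash
python3 -m inch '[{"fingers":-1,"delta_pos":[-0.6,0,0],"twist":[0,0,0]},{"fingers":-1,"delta_pos":[0,0.8,0],"twist":[0,0,0]},{"fingers":-1,"delta_pos":[0,0.7,0],"twist":[0,0,0]},{"fingers":-1,"delta_pos":[0,0.6,0],"twist":[0,0,0]},{"fingers":-1,"delta_pos":[0,0.6,0],"twist":[0,0,0]}]'; python3 -m inch '[{"fingers":-1,"delta_pos":[0,0.6,0],"twist":[0,0,0]},{"fingers":-1,"delta_pos":[0,0.6,0],"twist":[0,0,0]},{"fingers":-1,"delta_pos":[0,0.6,0],"twist":[0,0,0]},{"fingers":-1,"delta_pos":[0,0.4,0],"twist":[0,0,0]}]';  python3 - <<'E'
from h import *
s=status(); 
E
```

```text
time: 7.28
tool_pos: [0.6512, -0.2184, 0.04]
tool_rot: [-0.485, 0.516, -0.484, -0.514]
contact_force: [1.5, -0.7, 1.4]
gripper_width: -0.003
time: 7.78
tool_pos: [0.6284, -0.2194, 0.039]
tool_rot: [0.484, -0.515, 0.484, 0.515]
contact_force: [1.9, -0.7, 1.1]
gripper_width: -0.002
t 7.78 sled mm [ 114.4 -226.2   32.9] F sled [ 1.9 -0.8  1.1] w -0.0
tool axes in sled (cols)
 [[-0. -1. -0.]
 [ 0. -0.  1.]
 [-1.  0.  0.]]
```

```bash
python3 -m inch '[{"fingers":-1,"delta_pos":[0.5,0.3,0],"twist":[0,0,0]},{"fingers":-1,"delta_pos":[0,0.3,0],"twist":[0,0,0]},{"fingers":-1,"delta_pos":[0,0.3,0],"twist":[0,0,0]}]'; python3 -m inch '[{"fingers":-1,"delta_pos":[0,0.2,0],"twist":[0,0,0]},{"fingers":-1,"delta_pos":[0,0.2,0],"twist":[0,0,0]}]';  python3 - <<'E'
from h import *
s=status(); 
E
```

```text
time: 8.15
tool_pos: [0.6189, -0.2196, 0.0332]
tool_rot: [0.484, -0.515, 0.485, 0.516]
contact_force: [0.7, -0.2, -1.0]
gripper_width: -0.003
time: 8.4
tool_pos: [0.6168, -0.2198, 0.0341]
tool_rot: [-0.485, 0.516, -0.484, -0.514]
contact_force: [7.9, 1.0, -2.6]
gripper_width: 0.002
t 8.4 sled mm [ 102.8 -226.    28. ] F sled [ 8.   0.5 -2.6] w 0.0
tool axes in sled (cols)
 [[ 0.003 -1.     0.   ]
 [ 0.     0.     1.   ]
 [-1.    -0.003  0.   ]]
```

```bash
python3 -m inch '[{"fingers":-1,"delta_pos":[0,-2,0],"twist":[0,0,0]},{"fingers":-1,"delta_pos":[-4,-2,-2],"twist":[0,0,0]},{"fingers":-1,"delta_pos":[-3,0,-5],"twist":[0,0,0]},{"fingers":-1,"delta_pos":[0,2,-5],"twist":[0,0,0]},{"fingers":-1,"delta_pos":[0,4,-4.8],"twist":[0,0,0]}]'; python3 -m inch '[{"fingers":-1,"delta_pos":[0,3.7,0],"twist":[0,0,0]},{"fingers":-1,"delta_pos":[0,0,0],"twist":[0,0,0]}]'; python3 - <<'E'
from h import *
from plant import viewer
s=status()
f=viewer.grab_frame("side"); np.savez("s2.npz",**f); crop(f,290,110,120,100,6,"pics/s7.png")
f=viewer.grab_frame("top"); np.savez("t2.npz",**f); crop(f,280,170,160,90,5,"pics/t4.png")
f=viewer.grab_frame("wrist"); np.savez("w2.npz",**f); cv2.imwrite("pics/w2.png",f["pixels"])
E
```

```text
time: 9.02
tool_pos: [0.6061, -0.3905, 0.1048]
tool_rot: [-0.484, 0.516, -0.484, -0.515]
contact_force: [0.5, 0.3, -0.6]
gripper_width: 0.001
time: 9.28
tool_pos: [0.5663, -0.3918, 0.1031]
tool_rot: [0.485, -0.513, 0.485, 0.516]
contact_force: [1.1, -0.0, -0.7]
gripper_width: -0.001
t 9.28 sled mm [  41.9 -394.5   97. ] F sled [ 1.1 -0.1 -0.7] w -0.0
tool axes in sled (cols)
 [[-0.003 -1.     0.003]
 [ 0.002  0.003  1.   ]
 [-1.     0.003  0.002]]
```

View pics/s7.png

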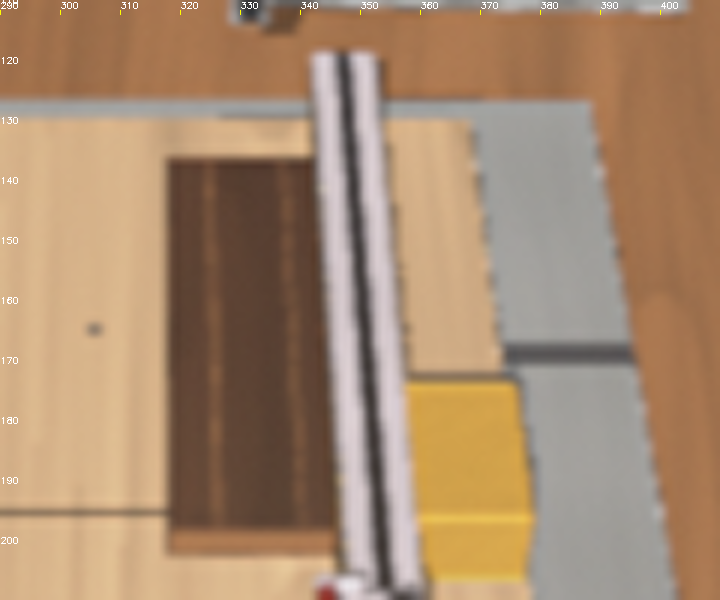

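View pics/t4.png

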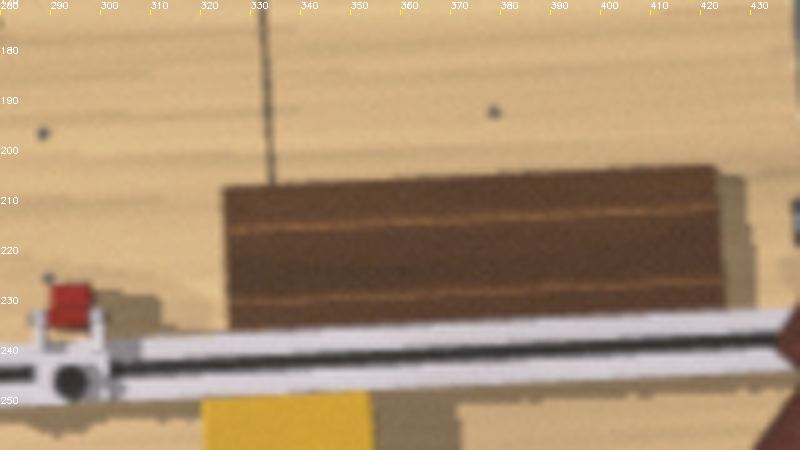

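View pics/w2.png

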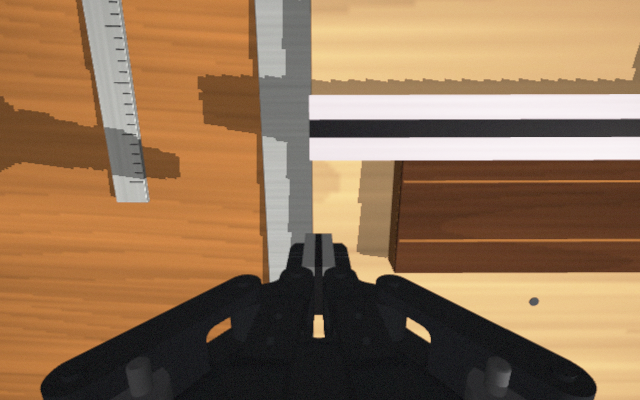

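The board lies along the fence, with its left end at u≈324 and its right end at u≈423 in the top view. The red arm hangs at (292,231).

```bash
python3 - <<'E'
from h import *
f=load("t2"); zb=.0241
for p in [(324.3,207.5),(423,203.3),(424.5,231)]: print("board",p,tosled(P(f,*p,zb+.022))*1000)
for p in [(289.5,227),(298.5,227)]: print("red top",tosled(P(f,*p,zb+.038))*1000,tosled(P(f,*p,zb+.06))*1000)
E
```

```text
board (324.3, 207.5) [ 88.79517447 -38.12632222  40.        ]
board (423, 203.3) [  87.90507548 -337.05323105   40.        ]
board (424.5, 231) [   4.25631574 -335.0435616    40.        ]
red top [33.69299924 68.34686109 56.        ] [32.55209841 66.67603339 78.        ]
red top [32.48545529 41.59233275 56.        ] [31.3687677 40.4579774 78.       ]
```

```bash
python3 -m inch '[{"fingers":-1,"delta_pos":[3.5,0,0],"twist":[0,0,0]},{"fingers":-1,"delta_pos":[3.3,0,0],"twist":[0,0,0]},{"fingers":-1,"delta_pos":[0,0,0],"twist":[0,0,0]}]';  python3 - <<'E'
from h import *
s=status()
E
```

```text
time: 9.8
tool_pos: [0.5681, -0.3888, 0.0323]
tool_rot: [0.484, -0.513, 0.484, 0.518]
contact_force: [-1.3, 0.5, 0.4]
gripper_width: -0.003
t 9.8 sled mm [  43.9 -391.6   26.2] F sled [-1.3  0.6  0.4] w -0.0
tool axes in sled (cols)
 [[-0.005 -1.    -0.002]
 [ 0.005 -0.002  1.   ]
 [-1.     0.005  0.005]]
```

```bash
python3 -m inch '[{"fingers":-1,"delta_pos":[0,0,1.2],"twist":[0,0,0]},{"fingers":-1,"delta_pos":[0,0,1.2],"twist":[0,0,0]},{"fingers":-1,"delta_pos":[0,0,0.8],"twist":[0,0,0]},{"fingers":-1,"delta_pos":[0,0,0.8],"twist":[0,0,0]},{"fingers":-1,"delta_pos":[0,0,0.8],"twist":[0,0,0]}]'; python3 -m inch '[{"fingers":-1,"delta_pos":[0,0,0.8],"twist":[0,0,0]},{"fingers":-1,"delta_pos":[0,0,0.8],"twist":[0,0,0]},{"fingers":-1,"delta_pos":[0,0,0.8],"twist":[0,0,0]},{"fingers":-1,"delta_pos":[0,0,0.8],"twist":[0,0,0]},{"fingers":-1,"delta_pos":[0,0,0.8],"twist":[0,0,0]}]'; python3 - <<'E'
from h import *
from plant import viewer
s=status()
f=viewer.grab_frame("side"); np.savez("s3.npz",**f); crop(f,290,110,120,120,5,"pics/s8.png")
E
```

```text
time: 10.42
tool_pos: [0.5665, -0.3434, 0.0366]
tool_rot: [-0.484, 0.516, -0.485, -0.515]
contact_force: [0.4, -2.1, 1.0]
gripper_width: 0.002
time: 11.05
tool_pos: [0.5641, -0.3033, 0.0364]
tool_rot: [-0.484, 0.515, -0.484, -0.515]
contact_force: [0.1, -2.2, 3.9]
gripper_width: -0.001
t 11.05 sled mm [  45.1 -306.1   30.3] F sled [-0.1 -2.2  3.9] w -0.0
tool axes in sled (cols)
 [[ 0.001 -1.    -0.   ]
 [-0.001 -0.     1.   ]
 [-1.    -0.001 -0.001]]
```

View pics/s8.png

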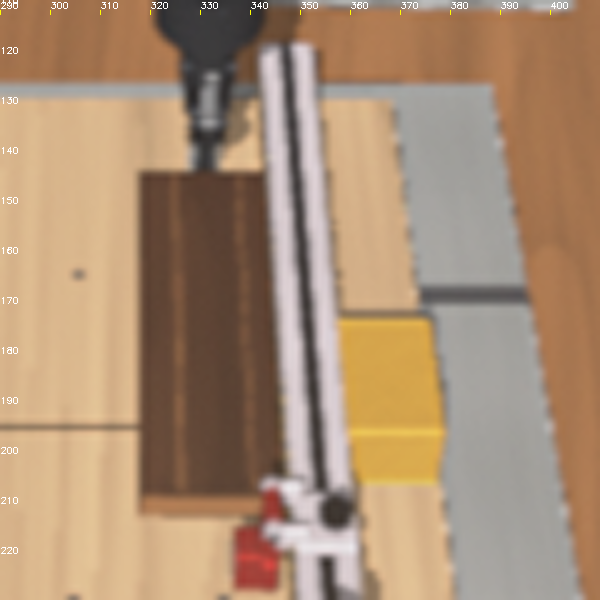

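The board is sliding along the fence and stays square. I estimate 3 to 4 cm to go.

```bash
python3 -m inch '[{"fingers":-1,"delta_pos":[0.3,0,0.7],"twist":[0,0,0]},{"fingers":-1,"delta_pos":[0,0,0.6],"twist":[0,0,0]},{"fingers":-1,"delta_pos":[0,0,0.6],"twist":[0,0,0]},{"fingers":-1,"delta_pos":[0,0,0.4],"twist":[0,0,0]},{"fingers":-1,"delta_pos":[0,0,0.3],"twist":[0,0,0]}]'; python3 -m inch '[{"fingers":-1,"delta_pos":[0,0,0.2],"twist":[0,0,0]},{"fingers":-1,"delta_pos":[0,0,0.2],"twist":[0,0,0]}]';python3 - <<'E'
from h import *
from plant import viewer
s=status()
E
```

```text
time: 11.72
tool_pos: [0.5643, -0.2799, 0.0361]
tool_rot: [-0.484, 0.518, -0.485, -0.513]
contact_force: [0.3, -7.1, 9.3]
gripper_width: -0.003
time: 11.98
tool_pos: [0.5641, -0.276, 0.0361]
tool_rot: [-0.484, 0.518, -0.485, -0.513]
contact_force: [-0.2, -6.8, 9.5]
gripper_width: -0.0
t 11.97 sled mm [  46.8 -278.7   30. ] F sled [-0.6 -6.8  9.5] w -0.0
tool axes in sled (cols)
 [[ 0.005 -1.    -0.   ]
 [-0.006 -0.     1.   ]
 [-1.    -0.005 -0.006]]
```

An upward force has shown up because I lowered the tool while in contact. I'll relieve it and look.

```bash
python3 -m inch '[{"fingers":-1,"delta_pos":[-0.3,0,0],"twist":[0,0,0]}]'; python3 - <<'E'
from h import *
from plant import viewer
s=status()
f=viewer.grab_frame("side"); np.savez("s4.npz",**f); crop(f,290,110,120,120,5,"pics/s9.png")
E
```

```text
time: 12.1
tool_pos: [0.5623, -0.2736, 0.0365]
tool_rot: [-0.485, 0.515, -0.484, -0.515]
contact_force: [-0.1, -0.4, -0.2]
gripper_width: -0.001
t 12.1 sled mm [  45.1 -276.3   30.4] F sled [-0.1 -0.4 -0.2] w -0.0
tool axes in sled (cols)
 [[ 0.001 -1.     0.   ]
 [-0.     0.     1.   ]
 [-1.    -0.001 -0.   ]]
```

View pics/s9.png

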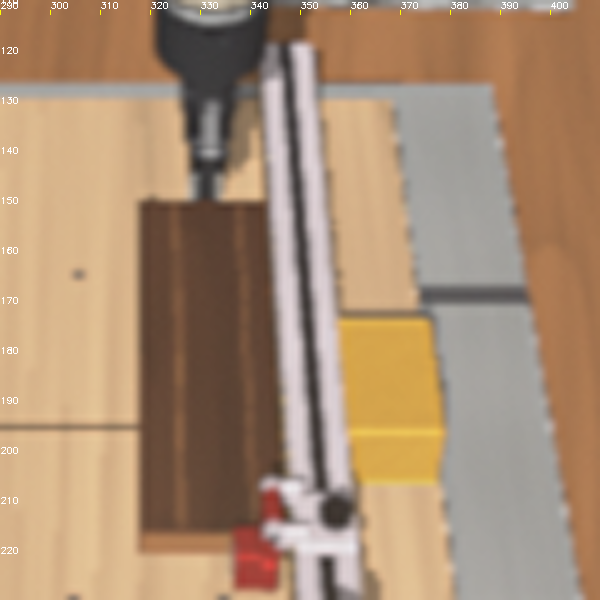

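```bash
python3 -m inch '[{"fingers":-1,"delta_pos":[0,0,0.2],"twist":[0,0,0]},{"fingers":-1,"delta_pos":[0,0,0.2],"twist":[0,0,0]}]';python3 -m inch '[{"fingers":-1,"delta_pos":[0,0,0.2],"twist":[0,0,0]},{"fingers":-1,"delta_pos":[0,0,0],"twist":[0,0,0]}]';python3 -m inch '[{"fingers":-1,"delta_pos":[0,0,0.2],"twist":[0,0,0]},{"fingers":-1,"delta_pos":[0,0,0],"twist":[0,0,0]}]';python3 - <<'E'
from h import *
from plant import viewer
s=status()
E
```

```text
time: 12.4
tool_pos: [0.5618, -0.2697, 0.0362]
tool_rot: [-0.484, 0.515, -0.484, -0.515]
contact_force: [0.4, -4.4, 4.1]
gripper_width: 0.003
time: 12.65
tool_pos: [0.5617, -0.2674, 0.0362]
tool_rot: [-0.484, 0.515, -0.484, -0.515]
contact_force: [1.0, -3.9, 4.7]
gripper_width: -0.005
time: 12.9
tool_pos: [0.5617, -0.2665, 0.0363]
tool_rot: [-0.484, 0.516, -0.485, -0.514]
contact_force: [0.2, -5.8, 3.6]
gripper_width: 0.004
t 12.9 sled mm [  45.  -269.2   30.2] F sled [-0.2 -5.8  3.6] w 0.0
tool axes in sled (cols)
 [[ 0.001 -1.    -0.   ]
 [-0.002 -0.     1.   ]
 [-1.    -0.001 -0.002]]
```

```bash
python3 -m inch '[{"fingers":-1,"delta_pos":[0,0,0.2],"twist":[0,0,0]},{"fingers":-1,"delta_pos":[0,0,0],"twist":[0,0,0]}]';python3 -m inch '[{"fingers":-1,"delta_pos":[0,0,0.2],"twist":[0,0,0]},{"fingers":-1,"delta_pos":[0,0,0],"twist":[0,0,0]}]';python3 - <<'E'
from h import *
from plant import viewer
s=status()
f=viewer.grab_frame("side"); np.savez("s5.npz",**f); crop(f,310,190,70,60,10,"pics/s10.png")
E
```

```text
time: 13.15
tool_pos: [0.5618, -0.2661, 0.0364]
tool_rot: [-0.483, 0.517, -0.485, -0.513]
contact_force: [1.1, -11.7, 0.8]
gripper_width: -0.002
time: 13.4
tool_pos: [0.5622, -0.2658, 0.0368]
tool_rot: [-0.483, 0.518, -0.486, -0.512]
contact_force: [2.5, -16.5, -1.9]
gripper_width: 0.003
t 13.4 sled mm [  45.5 -268.5   30.7] F sled [  1.5 -16.7  -1.9] w 0.0
tool axes in sled (cols)
 [[ 0.003 -1.    -0.   ]
 [-0.009 -0.     1.   ]
 [-1.    -0.003 -0.009]]
```

View pics/s10.png

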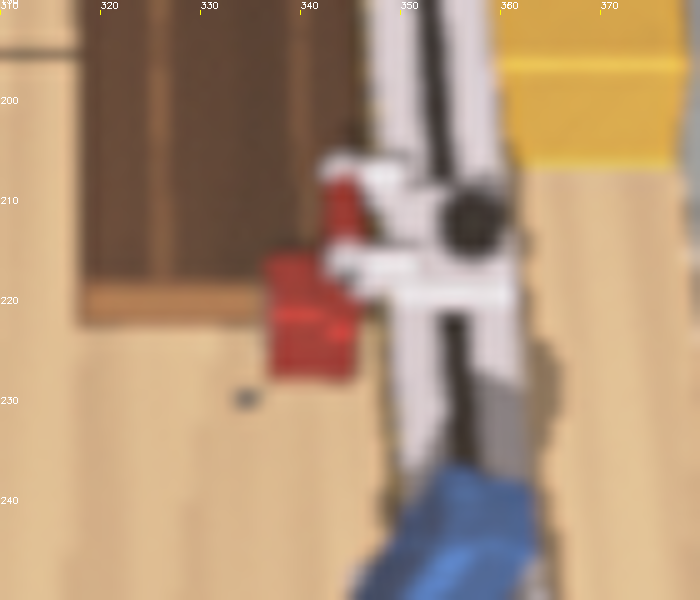

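The board's end meets the red shoe at (337,218), and the force rises sharply without motion, so it is butted. I'll retreat and press the board square to the fence once more from its far side.

```bash
python3 -m inch '[{"fingers":-1,"delta_pos":[0,0,-2],"twist":[0,0,0]},{"fingers":-1,"delta_pos":[-3,-2,-1],"twist":[0,0,0]},{"fingers":-1,"delta_pos":[-3,-5,0],"twist":[0,0,0]},{"fingers":-1,"delta_pos":[0,-2,5],"twist":[0,0,0]},{"fingers":-1,"delta_pos":[0,0,5],"twist":[0,0,0]}]';python3 -m inch '[{"fingers":-1,"delta_pos":[0,0,2],"twist":[0,0,0]},{"fingers":-1,"delta_pos":[3,0,0],"twist":[0,0,0]},{"fingers":-1,"delta_pos":[2.8,0,0],"twist":[0,0,0]},{"fingers":-1,"delta_pos":[0,0,0],"twist":[0,0,0]}]';python3 - <<'E'
from h import *
from plant import viewer
s=status()
f=viewer.grab_frame("top"); np.savez("t3.npz",**f); crop(f,270,180,150,75,5,"pics/t5.png")
E
```

```text
time: 14.08
tool_pos: [0.6471, -0.1842, 0.0948]
tool_rot: [0.485, -0.514, 0.484, 0.516]
contact_force: [0.3, -0.1, -0.1]
gripper_width: 0.001
time: 14.58
tool_pos: [0.6422, -0.1652, 0.0338]
tool_rot: [0.483, -0.512, 0.486, 0.518]
contact_force: [-0.6, 0.6, 0.4]
gripper_width: 0.001
t 14.57 sled mm [ 131.6 -173.    27.7] F sled [-0.6  0.7  0.4] w 0.0
tool axes in sled (cols)
 [[-0.008 -1.     0.   ]
 [ 0.004  0.     1.   ]
 [-1.     0.008  0.004]]
```

View pics/t5.png

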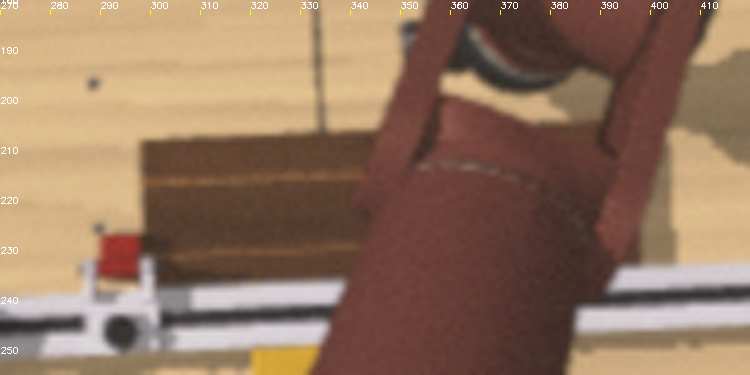

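```bash
python3 -m inch '[{"fingers":-1,"delta_pos":[0,1,0],"twist":[0,0,0]},{"fingers":-1,"delta_pos":[0,1,0],"twist":[0,0,0]},{"fingers":-1,"delta_pos":[0,0.6,0],"twist":[0,0,0]},{"fingers":-1,"delta_pos":[0,0.2,0],"twist":[0,0,0]}]';python3 -m inch '[{"fingers":-1,"delta_pos":[0,0.2,0],"twist":[0,0,0]},{"fingers":-1,"delta_pos":[0,0,0],"twist":[0,0,0]}]';python3 -m inch '[{"fingers":-1,"delta_pos":[0,0.2,0],"twist":[0,0,0]},{"fingers":-1,"delta_pos":[0,0,0],"twist":[0,0,0]}]';python3 - <<'E'
from h import *
s=status()
E
```

```text
time: 15.12
tool_pos: [0.6172, -0.1681, 0.0386]
tool_rot: [-0.485, 0.515, -0.484, -0.515]
contact_force: [0.5, -0.2, -1.0]
gripper_width: -0.002
time: 15.38
tool_pos: [0.6156, -0.168, 0.038]
tool_rot: [0.484, -0.515, 0.484, 0.515]
contact_force: [-0.1, -0.2, -0.1]
gripper_width: -0.0
time: 15.62
tool_pos: [0.614, -0.1683, 0.0381]
tool_rot: [-0.485, 0.515, -0.484, -0.515]
contact_force: [1.9, -0.4, -0.2]
gripper_width: -0.002
t 15.62 sled mm [ 103.2 -174.3   32. ] F sled [ 1.9 -0.5 -0.2] w -0.0
tool axes in sled (cols)
 [[ 0.001 -1.    -0.   ]
 [-0.    -0.     1.   ]
 [-1.    -0.001 -0.   ]]
```

```bash
python3 -m inch '[{"fingers":-1,"delta_pos":[0,0.2,0],"twist":[0,0,0]},{"fingers":-1,"delta_pos":[0,0,0],"twist":[0,0,0]}]';python3 -m inch '[{"fingers":-1,"delta_pos":[0,0.2,0],"twist":[0,0,0]},{"fingers":-1,"delta_pos":[0,0,0],"twist":[0,0,0]}]';python3 - <<'E'
from h import *
s=status()
E
```

```text
time: 15.88
tool_pos: [0.6135, -0.168, 0.0389]
tool_rot: [-0.486, 0.516, -0.483, -0.514]
contact_force: [5.4, 1.3, -1.5]
gripper_width: -0.0
time: 16.12
tool_pos: [0.6134, -0.1679, 0.0397]
tool_rot: [-0.487, 0.517, -0.482, -0.513]
contact_force: [9.3, 2.3, -2.1]
gripper_width: -0.003
t 16.12 sled mm [ 102.6 -173.9   33.6] F sled [ 9.4  1.7 -2.1] w -0.0
tool axes in sled (cols)
 [[ 0.01 -1.    0.  ]
 [-0.    0.    1.  ]
 [-1.   -0.01 -0.  ]]
```

The board is firm against the fence. I'll finish with a light end push in line with the shoe (x≈28 mm), so it doesn't turn the board.

```bash
python3 -m inch '[{"fingers":-1,"delta_pos":[0,-2,0],"twist":[0,0,0]},{"fingers":-1,"delta_pos":[-4,-2,-2],"twist":[0,0,0]},{"fingers":-1,"delta_pos":[-2,0,-6],"twist":[0,0,0]},{"fingers":-1,"delta_pos":[0,2,-4.6],"twist":[0,0,0]},{"fingers":-1,"delta_pos":[0,5,0],"twist":[0,0,0]}]';python3 -m inch '[{"fingers":-1,"delta_pos":[0,4.3,0],"twist":[0,0,0]},{"fingers":-1,"delta_pos":[3,0,0],"twist":[0,0,0]},{"fingers":-1,"delta_pos":[3.3,0,0],"twist":[0,0,0]},{"fingers":-1,"delta_pos":[0,0,0],"twist":[0,0,0]}]';python3 - <<'E'
from h import *
s=status()
E
```

```text
time: 16.75
tool_pos: [0.5875, -0.2987, 0.0981]
tool_rot: [-0.485, 0.515, -0.485, -0.514]
contact_force: [0.3, -0.6, 0.4]
gripper_width: -0.0
time: 17.25
tool_pos: [0.5417, -0.2962, 0.0314]
tool_rot: [0.484, -0.512, 0.485, 0.518]
contact_force: [-0.2, 0.3, 0.5]
gripper_width: -0.001
t 17.25 sled mm [  23.2 -297.6   25.3] F sled [-0.2  0.4  0.5] w -0.0
tool axes in sled (cols)
 [[-0.006 -1.     0.   ]
 [ 0.005 -0.     1.   ]
 [-1.     0.006  0.005]]
```

```bash
python3 -m inch '[{"fingers":-1,"delta_pos":[0,-0.3,1],"twist":[0,0,0]},{"fingers":-1,"delta_pos":[0,0,1],"twist":[0,0,0]},{"fingers":-1,"delta_pos":[0,0,0.5],"twist":[0,0,0]},{"fingers":-1,"delta_pos":[0,0,0.2],"twist":[0,0,0]},{"fingers":-1,"delta_pos":[0,0,0],"twist":[0,0,0]}]';python3 -m inch '[{"fingers":-1,"delta_pos":[0,0,0.2],"twist":[0,0,0]},{"fingers":-1,"delta_pos":[0,0,0],"twist":[0,0,0]}]';python3 -m inch '[{"fingers":-1,"delta_pos":[0,0,0.2],"twist":[0,0,0]},{"fingers":-1,"delta_pos":[0,0,0],"twist":[0,0,0]}]';python3 - <<'E'
from h import *
s=status()
E
```

```text
time: 17.88
tool_pos: [0.5459, -0.2708, 0.0351]
tool_rot: [-0.484, 0.515, -0.484, -0.515]
contact_force: [1.3, -0.3, -0.1]
gripper_width: -0.001
time: 18.12
tool_pos: [0.5456, -0.2689, 0.0347]
tool_rot: [0.484, -0.515, 0.484, 0.515]
contact_force: [0.3, -0.4, 0.0]
gripper_width: -0.003
time: 18.38
tool_pos: [0.5458, -0.268, 0.0352]
tool_rot: [-0.484, 0.516, -0.485, -0.514]
contact_force: [1.1, -5.0, -0.8]
gripper_width: 0.002
t 18.38 sled mm [  29.  -269.7   29.1] F sled [ 0.8 -5.1 -0.8] w 0.0
tool axes in sled (cols)
 [[ 0.001 -1.    -0.   ]
 [-0.002 -0.     1.   ]
 [-1.    -0.001 -0.002]]
```

```bash
python3 -m inch '[{"fingers":-1,"delta_pos":[0,0,0.3],"twist":[0,0,0]},{"fingers":-1,"delta_pos":[0,0,0],"twist":[0,0,0]}]';python3 -m inch '[{"fingers":-1,"delta_pos":[0,0,-2],"twist":[0,0,0]},{"fingers":-1,"delta_pos":[-3,0,-2],"twist":[0,0,0]},{"fingers":-1,"delta_pos":[-5,0,-5],"twist":[0,0,0]},{"fingers":-1,"delta_pos":[-4,0,-5],"twist":[0,0,0]},{"fingers":-1,"delta_pos":[0,0,0],"twist":[0,0,0]}]';python3 - <<'E'
from h import *
from plant import viewer
s=status()
f=viewer.grab_frame("side"); np.savez("s6.npz",**f); crop(f,300,130,90,100,6,"pics/s11.png");cv2.imwrite("pics/s12.png",f["pixels"])
f=viewer.grab_frame("top"); np.savez("t4.npz",**f); crop(f,270,190,140,70,5,"pics/t6.png")
E
```

```text
time: 18.62
tool_pos: [0.5465, -0.2674, 0.0362]
tool_rot: [-0.483, 0.518, -0.485, -0.512]
contact_force: [0.9, -11.3, -2.1]
gripper_width: -0.003
time: 19.25
tool_pos: [0.5552, -0.4015, 0.1532]
tool_rot: [-0.486, 0.517, -0.485, -0.511]
contact_force: [0.1, 0.8, 0.5]
gripper_width: -0.001
t 19.25 sled mm [  30.2 -403.5  147.1] F sled [0.1 0.7 0.5] w -0.0
tool axes in sled (cols)
 [[ 0.006 -1.     0.003]
 [-0.006  0.003  1.   ]
 [-1.    -0.006 -0.006]]
```

View pics/s11.png

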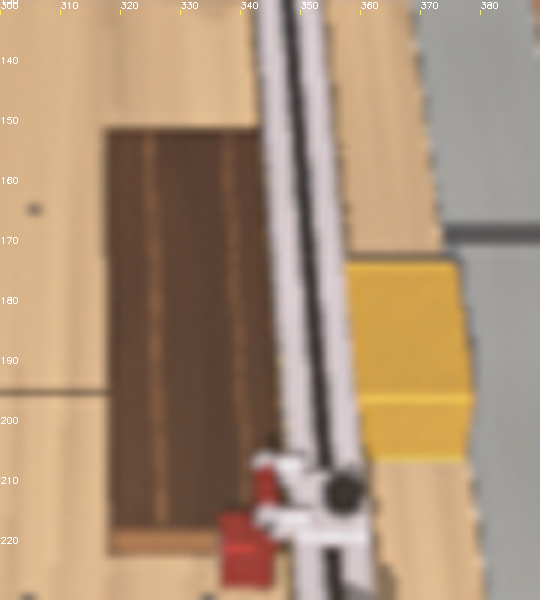

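View pics/t6.png

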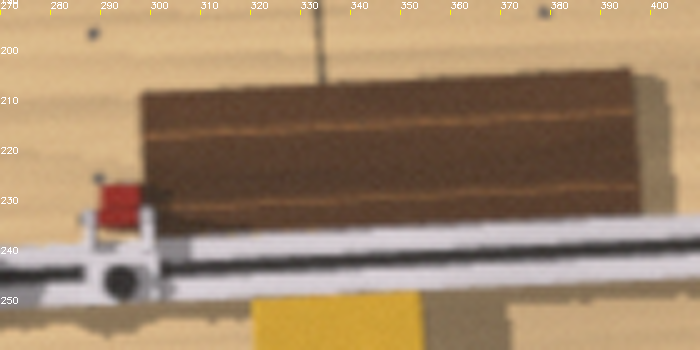

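View pics/s12.png

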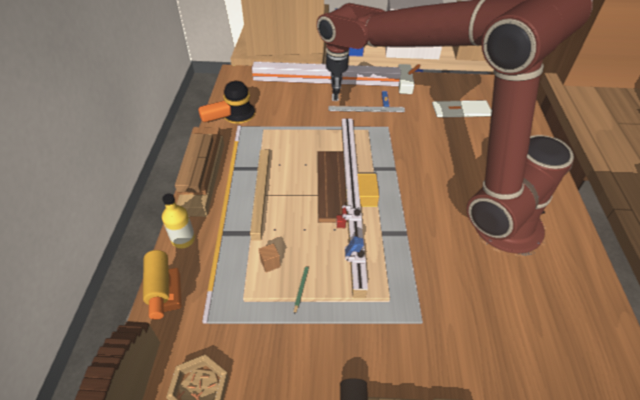

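```bash
python3 - <<'E'
from h import *
f=load("t4")
for p in [(296.7,208.5),(394,204)]: print(tosled(P(f,*p,.0461))*1000)
from plant import manip
print(manip.job_done()); print(manip.state()["time"])
E
```

```text
[89.57607807 45.64409316 40.        ]
[  89.78989914 -249.45080903   40.        ]
the job is handed in; nothing more can be done
None
the job is handed in; nothing more can be done
```

The job is handed in, at about 19 s on the robot's clock. I pushed the red stop over the top and down until it met its hard limit. I then pushed the board against the fence and slid it left until its end met the red stop. Finally I pressed it once more against the fence and once against the stop.

**Last checks:**
- **Square to the fence:** in the last top picture the board's far edge is 89.6 mm from the fence at the left end and 89.8 mm at the right. The board is 90 mm wide, so it sits flush.
- **Against the stop:** the last push rose to 11 N with almost no movement. The board's left end measures y = 45.6 mm, and I expected the stop's face at about 44.5 mm. The difference is within the camera's 2 mm calibration.
- **Everything else:** the red arm hangs straight down and the blue arm is still back. The offcut and pencil look unmoved, and the gripper is clear of everything. I saw no change in the mallet or square, but I didn't check them closely at the end.

**One irregularity:** while sliding the board I lowered the tool slightly in contact. It pressed down on the board's end with about 9.5 N until I backed it off. The board stayed flat as far as the pictures show. The highest force I read in any move was about 18 N.

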